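Put the clutch lever on the parts carrier and lift the carrier level

TASK

Hang the silver clutch lever by its eye on the brass post of the blue parts carrier so that it lies flat down in the tray, and let go of it while the carrier still stands on the mat. Then take the carrier by its wooden handle, lift it at least 8 cm clear of the mat without ever tipping it, and finish still holding it there in the air, steady and level, with the lever on its post. Leave the other things on the ledge where they are.

Things in the scene. Friction and masses are not known exactly. Their poses are not given: they have to be found in the camera images.
- carrier: Blue parts carrier, loose, about 0.5 kg: tray 240 (its x) by 200 (y) mm, rim 16 mm high, walls and floor 5 mm. Origin: centre of the underside; z up. Handle bar along y over the middle; brass post in the +x half near the -y side; a grey tin with yellow top (50 x 110, 39 mm high) fixed at x = -85. The bay x = 20 to 115 mm is empty: the lever fits there, lying along +y from the post.
- post_foot (a point): Foot of the upright brass post, on the tray floor: carrier frame (80, -65, 5) mm. The post is 8 mm thick and 46 mm high; its top 10 mm taper to 3 mm. Axes as the carrier.
- handle (a point): Centre of the wooden handle bar: carrier frame (0, 0, 110) mm. The bar is 98 mm long (carrier y), 18 mm thick (x) and 28 mm high, carried by steel uprights, 16 x 12 mm, at y = -55 and +55 mm, from the floor to 123 mm.
- lever: Silver aluminium clutch lever, loose, 0.09 kg, lying flat. Origin: centre of its eye, on the underside; z up. Eye: ring, 28 mm outside, 14 mm hole, 14 mm high. Blade along +x: straight, 14 mm wide, 12 mm high to x = 96 mm, then bent 0.2 rad to +y, 12 mm wide, ending in a 16 mm ball at (145, 11) mm. Balances near x = 65 mm.
- blade (a point): A good place to grip the blade: lever frame (60, 0, 6) mm, mid height of the blade.
- mat: Grey-green rubber mat, fixed, 4 mm thick: its top is 4 mm above the work surface. The carrier and the lever start on it. Origin on its underside.
- mug: White ceramic mug, 82 mm wide, 95 mm high, with screwdrivers standing in it to about 175 mm. Origin: centre of its underside. Leave alone.
- filter_cover: Black plastic air filter cover, 120 x 170 mm, 41 mm high. Origin: centre of its underside. Leave alone.
- oil_bottle: Red plastic bottle with a white cap, 70 mm wide, 180 mm high. Origin: centre of its underside. Leave alone.
- grease_tin: Green round tin with a light grey lid, 80 mm wide, 60 mm high. Origin: centre of its underside. Leave alone.
- spanner: Steel spanner, 170 mm long, lying on the mat. Leave alone.

How it is judged:
On the way:
1. the lever's eye is down over the post, the lever lies flat in the tray and has been let go, with the carrier still standing on the mat (z of lever in the frame of post_foot between -0.004 and 0.012 m and x of lever in the frame of post_foot between -0.006 and 0.006 m and y of lever in the frame of post_foot between -0.006 and 0.006 m and angle between the z axis of lever and the z axis of carrier, either way round below 0.15 rad and contact force between lever and the fingers below 0.2 N and height (world z) of carrier below 0.012 m and linear speed of lever below 0.03 m/s), for 0.2 s.
At the end, for the whole second after the job is handed in: Held by the fingers (over 3 N), off the mat and the loose things: carrier underside 80 mm or more above the work surface, tilt under 0.12 rad, under 0.03 m/s and 0.2 rad/s; lever eye within 6 mm of the post axis in x and y, up to 12 mm above the tray floor, flat within 0.15 rad, let go (z of lever in the frame of post_foot between -0.004 and 0.012 m and x of lever in the frame of post_foot between -0.006 and 0.006 m and y of lever in the frame of post_foot between -0.006 and 0.006 m and angle between the z axis of lever and the z axis of carrier, either way round below 0.15 rad and contact force between lever and the fingers below 0.2 N and height (world z) of carrier above 0.08 m and angle between carrier's own z axis and vertical below 0.12 rad and linear speed of carrier below 0.03 m/s and angular speed of carrier below 0.2 rad/s and contact force between carrier and the fingers above 3 N and contact force between carrier and mat below 0.1 N and contact force between carrier and mug below 0.1 N and contact force between carrier and filter_cover below 0.1 N and contact force between carrier and oil_bottle below 0.1 N and contact force between carrier and grease_tin below 0.1 N and contact force between carrier and spanner below 0.1 N); the arm keeps its last pose, push and grip.
It fails at once if the carrier is tipped by more than 0.25 rad (angle between carrier's own z axis and vertical above 0.25 rad).
It fails at once if the mug, filter cover, oil bottle, grease tin or spanner is moved by more than 30 mm (distance of any of mug, filter_cover, oil_bottle, grease_tin, spanner from where it was at the start of the episode above 0.03 m).
It also fails if it takes over 58 s, if anything falls off the work surface, if the arm or the gripper's body presses on something with over 40 N, if the wrist force passes 120 N, or if a joint passes its speed limit or range.

ROBOT

A 6-joint arm with a two-finger parallel gripper is mounted at the origin on the work surface. World frame = base frame: x ahead of the robot, y to its left, z up, the work surface at z = 0. Lengths are in m, angles in rad, forces in N, time in s.
With the tool pointing down it reaches from about 0.275 to 0.75 m from the base axis. Payload 10.2 kg.
Tool frame: the origin (TCP) lies midway between the tips of the shut fingers; the grasp point (between the pads) lies tcp_to_grasp behind it (tcp_to_grasp is the distance from the TCP to the grasp point, in m); z points along the fingers, y is the line along which they close (so a half turn about z gives the same grasp; the last joint's range is limited). The gripper opens to 88 mm and grips with 3 to 60 N. Pads are 18 mm wide; open, the fingers measure 123 mm over their backs; the gripper's body (75 mm by 187 mm) begins 45 mm behind the grasp point.
Start: joints at [-1.361, 0.313, 1.498, -0, 1.331, -0.223], TCP at [0.22, -0.477, 0.239] pointing down, gripper open.
Joint ranges: [-2.94, 2.94], [-0.97, 2.17], [0.19, 2.56], [-1.23, 4.37], [0.02, 3.11], [-2.88, 2.88]. Speed limits (rad/s): [2.39, 2.39, 3.01, 3.14, 3.14, 3.14].

INTERFACE

Orientations are given as a unit quaternion [x, y, z, w].
In Python, from plant import * gives the robot as it stands.
- The arm moves only by the tool play_rows, never from a script. Its argument "motion" is a list of rows, each a list of 7 numbers: the opening, from 0 (shut) to 1 (fully open), then the shift along the tool's x, y, z in m, then the turn, a rotation vector about the tool's x, y, z in rad. In form: [[grip, dx, dy, dz, rx, ry, rz], ...]. A call has 1 to 5 rows; each row shifts and turns the commanded pose from where the row before left it, along the tool's axes as they then stand; what a row does not reach is not made up. A row lasts 1/12 s, in which the tool goes at most 41.7 mm and 7.16 degrees, less where a joint would pass 70% of its speed; a pose out of reach is approached as far as the arm can. A call is refused whole if a number of a shift passes 0.0417 or a number of a turn 0.125, either way. A call with a gripper value outside its range is refused whole. The fingers move at their own pace and stop on an object; the grip force is fixed at half the most. Time passes only in rows, so rows that do not move let the fingers close. It gives the time, the measured TCP pose, the force, the opening and the grip force at its end, in the units of the state.
- state(): the state, without advancing time (a new reading comes with each control period).
- snapshot(name): name is "scene" or "side" or "wrist"; returns (picture, depth): 480x640x3 uint8, red, green, blue; 480x640 float32, m along the optical axis (not along the pixel's ray), 0 where there is no reading.
- camera_info(name): a dict with "fx", "fy", "cx", "cy" (pixels), "position" and "attitude" of the camera in the world. Camera axes: x right, y down, z forward; pixel columns grow to the right and rows downward; lengths in m; the calibration is good to about 2 mm. A picture is of the moment at which its call begins: read the wrist's pose just before it. camera_info takes no time and is no camera call; for the wrist camera it gives the pose at the moment of the call.
- sign_off(): hands the job in; it is judged then, once.
The state is a dict: "time_s": time; "qpos": joint angles; "joint_velocities": joint speeds; "effort": joint torques, N m; "tcp_pos": TCP position; "tcp_rot": TCP orientation; "ft_force": force on the tool from outside, world axes, zero at the start; "ft_torque": the same for the moment, N m; "width": finger opening in m; "gripper_force": force on a finger pad.
Only numpy, scipy, OpenCV 4.12 (cv2) and the standard library are available. Lean on these libraries where they do the work, as an engineer would, in place of code of your own. Each camera call takes 0.05 s, during which the arm holds its last target. There are 200 camera calls.

## Working session

There is one attempt and no reset: what is moved stays moved. The work goes in short steps, Python scripts to look and compute and a tool call to move; the robot and the scene stay as the last step left them, time stands still between calls to the robot, and variables do not carry over. Pictures are saved under pics/ and viewed, at most 10 in all, crops included, and the job is handed in when it is done.

Besides the shell and the picture viewer there is one more tool, called after "Call:" as name(argument=value, ...), one argument or row to a line, values as JSON. play_rows: Moves the arm, as the interface text tells. Its arguments: {"type":"object","properties":{"motion":{"type":"array","items":{"type":"array","items":{"type":"number"}}}},"required":["motion"]}

```bash
mkdir -p pics; cat > h.py <<'E'
from plant import *
import numpy as np, cv2
from scipy.spatial.transform import Rotation as R
def cam(n):
    c=camera_info(n); a=np.array(c["attitude"],float)
    M=R.from_quat(a).as_matrix() if a.size==4 else a.reshape(3,3)
    return c,M,np.array(c["position"])
def ray(n,u,v,cm=None):
    c,M,p=cm or cam(n)
    return p,M@np.array([(u-c["cx"])/c["fx"],(v-c["cy"])/c["fy"],1.])
def onplane(n,u,v,z,cm=None):
    p,d=ray(n,u,v,cm); return p+d*(z-p[2])/d[2]
def cloud(n,D,cm=None):
    c,M,p=cm or cam(n)
    v,u=np.mgrid[0:480,0:640]
    P=np.stack([(u-c["cx"])/c["fx"]*D,(v-c["cy"])/c["fy"]*D,D],-1)
    W=P@M.T+p; W[D<=0]=np.nan; return W
E
python3 - <<'E'
from h import *
print(state())
for n in("scene","side","wrist"):
    print(n,camera_info(n))
    cm=cam(n); I,D=snapshot(n); cv2.imwrite(f"pics/{n}0.png",I[...,::-1]); np.savez(f"{n}0.npz",I=I,D=D,W=cloud(n,D,cm))
E
```

```text
{'time_s': 0.0, 'qpos': array([-1.36144735e+00,  3.13452064e-01,  1.49842829e+00, -1.44018716e-05,
        1.33097494e+00, -2.23439531e-01]), 'joint_velocities': array([ 0.00192349, -0.00021526,  0.00060095,  0.00079653, -0.0004767 ,
        0.00061335]), 'effort': array([ 1.06188989e-03, -4.02210760e+01, -2.52272272e+01,  6.94636186e-02,
        3.52399622e-02, -7.83590417e-05]), 'tcp_pos': array([ 0.22010297, -0.47637046,  0.23816332]), 'tcp_rot': array([ 9.76677421e-01,  2.14711007e-01, -2.54580842e-06, -6.31353305e-04]), 'ft_force': array([ 0.00318888, -0.44524163, -0.46869813]), 'ft_torque': array([ 0.0171646 , -0.02461773, -0.02138006]), 'gripper_force': 0.0, 'width': 0.08809549157762088}
scene {'fx': 513.4869068979882, 'fy': 513.4869068979882, 'cx': 317.3221172694262, 'cy': 242.19673607324154, 'position': array([ 1.03218217, -0.88262866,  1.05850066]), 'attitude': array([ 0.9023473 ,  0.23192624, -0.08745218, -0.352607  ])}
side {'fx': 508.92999148762624, 'fy': 508.92999148762624, 'cx': 319.2695014775719, 'cy': 234.1804908035801, 'position': array([0.01547079, 0.66722475, 0.83529355]), 'attitude': array([-0.30266848,  0.84458148, -0.41871549,  0.14053913])}
wrist {'fx': 386.1021790066833, 'fy': 386.1021790066833, 'cx': 322.99044601551174, 'cy': 235.59830421639532, 'position': array([ 0.29806962, -0.44078108,  0.38481489]), 'attitude': array([ 0.8308627 , -0.53167656, -0.08904267,  0.13805295])}
```

View pics/scene0.png

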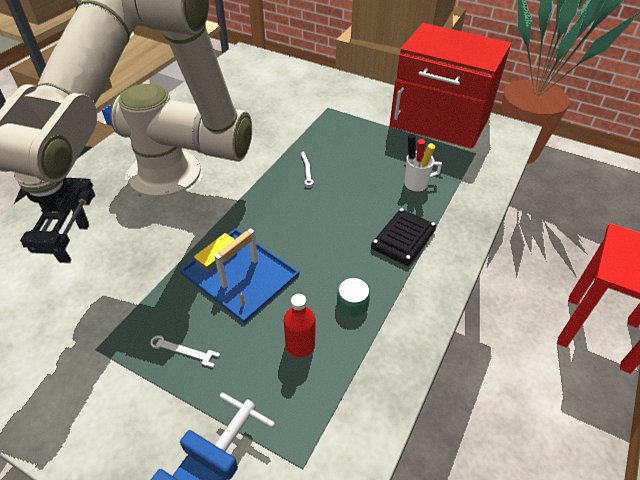

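View pics/side0.png

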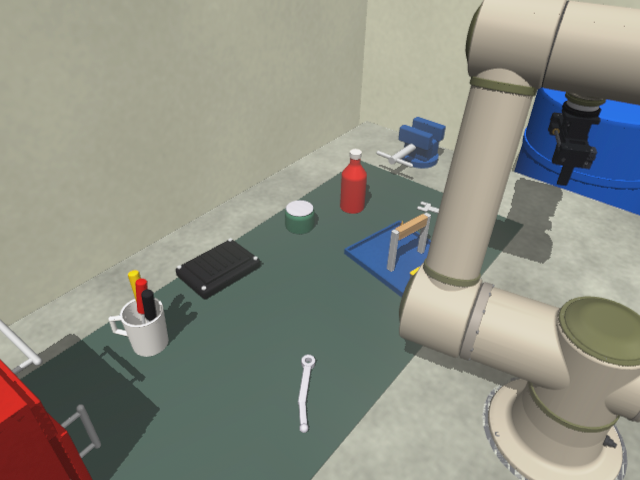

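The scene view shows the lever with its eye at about (309,184) and ball at (303,154), the carrier around (240,275) with its post near (242,298), and the spanner at (185,350). The side view shows the lever's eye at (308,361), its ball at (304,428) and the carrier handle at (411,226).

```bash
cat > m1.py <<'E'
from h import *
def load(n):
    f=np.load(n+"0.npz"); return f["I"],f["D"],f["W"]
res={}
for n,box in(("scene",(145,195,290,325)),("side",(345,440,285,330))):
    I,D,W=load(n); r0,r1,c0,c1=box
    g=I.astype(int); m=(g.min(-1)>125); k=np.zeros_like(m); k[r0:r1,c0:c1]=1; m&=k
    P=W[m]; v,u=np.nonzero(m); print(n,m.sum(),"z",np.nanpercentile(P[:,2],[5,50,95]))
    # eye: top plane z~0.018
    Q=np.array([onplane(n,a,b,.017,cam(n)) for a,b in zip(u,v)])[:,:2]
    c=Q.mean(0); d=np.linalg.svd(Q-c)[2][0]; t=(Q-c)@d
    print(" ends",Q[t.argmin()],Q[t.argmax()],"len",np.ptp(t),"ext x",Q.min(0),Q.max(0))
    rect=cv2.minAreaRect((Q*1000).astype(np.float32)); print(rect)
I,D,W=load("scene")
hsv=cv2.cvtColor(I,cv2.COLOR_RGB2HSV)
reg=np.zeros(D.shape,bool); reg[220:330,170:310]=1
blue=reg&(hsv[...,0]>100)&(hsv[...,0]<125)&(hsv[...,1]>150)
P=W[blue]; P=P[np.isfinite(P[:,2])]; print("blue z",np.percentile(P[:,2],[2,10,50,90,98]))
print("tray rect",cv2.minAreaRect((P[:,:2]*1000).astype(np.float32)))
# handle: height > .1
H=W[reg&(W[...,2]>.095)]; print("handle z",np.percentile(H[:,2],[2,50,98]),len(H)); print(cv2.minAreaRect((H[:,:2]*1000).astype(np.float32)))
v,u=np.nonzero(reg&(hsv[...,0]>12)&(hsv[...,0]<28)&(hsv[...,1]>90))
s=(u>232)&(u<252)&(v>285); 
for a,b in zip(u[s],v[s]): print((a,b),W[b,a].round(3)) if b%3==0 else 0
I,D,W=load("side")
reg=np.zeros(D.shape,bool); reg[200:290,340:440]=1
H=W[reg&(W[...,2]>.095)&(W[...,2]<.16)&(W[...,1]<-.1)]; print("handle side z",np.percentile(H[:,2],[2,50,98]),len(H)); print(cv2.minAreaRect((H[:,:2]*1000).astype(np.float32)))
E
python3 m1.py
```

```text
scene 176 z [0.00464243 0.01759781 0.02162052]
 ends [0.28625368 0.30249216] [0.44361987 0.16430365] len 0.20501463340197856 ext x [0.28625368 0.15682974] [0.44445049 0.30249216]
((371.961669921875, 240.09254455566406), (37.9936637878418, 208.6018829345703), 43.62112045288086)
side 643 z [0.00471502 0.01556962 0.01897377]
 ends [0.44055953 0.15392513] [0.3400284  0.29328611] len 0.17183200620087014 ext x [0.33574325 0.15265891] [0.44668036 0.29328611]
((390.60968017578125, 223.84408569335938), (26.406543731689453, 171.7950439453125), 37.07318115234375)
blue z [0.0054928  0.00729884 0.01042404 0.01870531 0.02284995]
tray rect ((442.6737976074219, -224.35438537597656), (212.93099975585938, 259.77001953125), 77.94393920898438)
handle z [0.10213195 0.12873268 0.18646346] 1287
((567.2359008789062, -300.50006103515625), (120.27317810058594, 326.6450500488281), 59.158077239990234)
(np.int64(241), np.int64(294)) [ 0.514 -0.31   0.055]
(np.int64(241), np.int64(297)) [ 0.515 -0.313  0.047]
(np.int64(242), np.int64(297)) [ 0.518 -0.312  0.048]
(np.int64(241), np.int64(300)) [ 0.515 -0.314  0.036]
(np.int64(242), np.int64(300)) [ 0.518 -0.314  0.038]
(np.int64(242), np.int64(303)) [ 0.515 -0.313  0.022]
(np.int64(243), np.int64(303)) [ 0.517 -0.312  0.022]
handle side z [0.09876333 0.12204778 0.13023144] 546
((446.29486083984375, -229.72976684570312), (126.09319305419922, 20.72331428527832), 79.23966217041016)
```

View pics/wrist0.png

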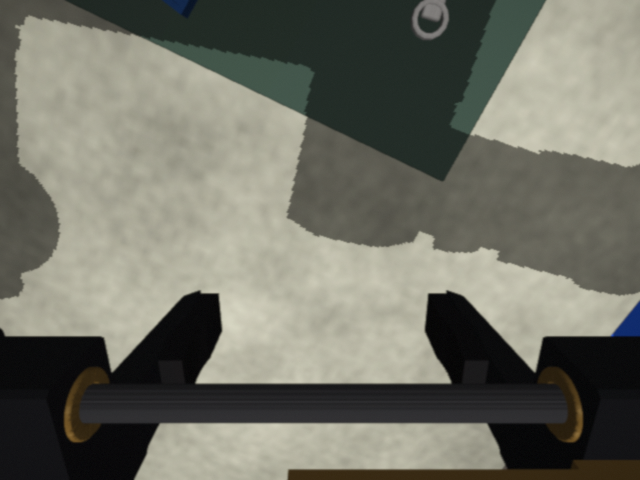

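The wrist view shows the spanner's ring at (430,18) and the fingers at the bottom. The body may be wide enough to hit the handle bar when I place the lever, so I'll check the gripper's real size and refine the lever and carrier poses.

```bash
cat > m2.py <<'E'
from h import *
print("t2g",tcp_to_grasp)
s=state(); T=R.from_quat(s["tcp_rot"]).as_matrix(); p=s["tcp_pos"]
A=[]
for n in("scene","side"):
    W=np.load(n+"0.npz")["W"].reshape(-1,3); W=W[np.isfinite(W[:,0])]
    L=(W-p)@T; L=L[(abs(L[:,0])<.15)&(abs(L[:,1])<.15)&(L[:,2]>-.2)&(L[:,2]<.01)]; A.append(L)
L=np.vstack(A)
for z in np.arange(-.2,.0,.02):
    q=L[(L[:,2]>=z)&(L[:,2]<z+.02)]
    if len(q): print(round(z,2),len(q),q[:,:2].min(0).round(3),q[:,:2].max(0).round(3))
# lever, side view: eye & ball by ray to z, hough/ distance
for n,box,zm in(("side",(345,440,285,330),.0),("scene",(145,195,290,325),0)):
    f=np.load(n+"0.npz");I,W=f["I"],f["W"]
    r0,r1,c0,c1=box; m=I.min(-1)>125; k=np.zeros_like(m);k[r0:r1,c0:c1]=1;m&=k
    nn,lab,st,_=cv2.connectedComponentsWithStats(m.astype(np.uint8)); m=lab==1+st[1:,4].argmax()
    P=W[m]; P=P[(P[:,2]>.013)&(P[:,2]<.025)]
    h=P[P[:,2]>0.0]; c=h[:,:2].mean(0); d=np.linalg.svd(h[:,:2]-c)[2][0]
    if d[1]<0:d=-d
    t=(h[:,:2]-c)@d; print(n,len(P),"z",np.percentile(P[:,2],[10,50,90]),"t",t.min(),t.max(),"yaw",np.arctan2(d[1],d[0]))
    nrm=np.array([-d[1],d[0]])
    e=h[t<t.min()+.028]; mid=h[(t>t.min()+.03)&(t<t.min()+.10)]
    print(" eye mean",e.mean(0), "minmax mid",(e[:,:2].min(0)+e[:,:2].max(0))/2)
    cc=mid[:,:2].mean(0); dd=np.linalg.svd(mid[:,:2]-cc)[2][0]; dd*=np.sign(dd[1]); print(" blade mean",mid.mean(0),"blade yaw",np.arctan2(dd[1],dd[0]))
    v,u=np.nonzero(m); print(" px",u.min(),u.max(),v.min(),v.max())
# handle bar from both
for n,reg in(("scene",(225,300,210,262)),("side",(205,280,380,432))):
    f=np.load(n+"0.npz");I,W=f["I"],f["W"]; h=cv2.cvtColor(I,cv2.COLOR_RGB2HSV)
    m=(W[...,2]>.095)&(W[...,2]<.15)&(abs(W[...,0]-.44)<.1)&(abs(W[...,1]+.22)<.1)
    r0,r1,c0,c1=reg;k=np.zeros_like(m);k[r0:r1,c0:c1]=1
    P=W[m&k]; top=P[P[:,2]>np.percentile(P[:,2],95)-.006]
    print(n,"handle n",len(P),len(top),"ztop",top[:,2].mean(),cv2.minAreaRect((top[:,:2]*1000).astype(np.float32)),cv2.minAreaRect((P[:,:2]*1000).astype(np.float32)))
E
python3 m2.py
```

```text
t2g 0.0187
-0.2 585 [-0.038 -0.043] [0.04  0.043]
-0.18 719 [-0.038 -0.039] [0.039 0.039]
-0.16 596 [-0.036 -0.046] [0.039 0.038]
-0.14 434 [-0.022 -0.044] [0.025 0.019]
-0.12 2053 [-0.036 -0.098] [0.036 0.096]
-0.1 1054 [-0.036 -0.096] [0.037 0.095]
-0.08 686 [-0.036 -0.089] [0.036 0.089]
-0.06 137 [-0.013 -0.066] [0.012 0.062]
-0.04 236 [-0.012 -0.064] [0.013 0.063]
-0.02 244 [-0.012 -0.062] [0.012 0.063]
side 538 z [0.01402129 0.01603222 0.01842246] t -0.08325968609707125 0.08548309831197662 yaw 2.2028616515625687
 eye mean [0.43167973 0.16785333 0.01706102] minmax mid [0.4316793  0.16733976]
 blade mean [0.40422271 0.21067528 0.01577592] blade yaw 2.130039765682186
 px 298 314 354 432
scene 152 z [0.0141767  0.01803305 0.02117669] t -0.08003329159037005 0.0870352992865902 yaw 2.2051422614715617
 eye mean [0.43435229 0.16743965 0.0192473 ] minmax mid [0.43335996 0.16818879]
 blade mean [0.40703983 0.20866192 0.01760842] blade yaw 2.108033473203931
 px 301 313 151 184
scene handle n 567 279 ztop 0.12822441598417889 ((448.76129150390625, -230.03408813476562), (121.65303039550781, 22.793987274169922), 77.08151245117188) ((449.2070007324219, -230.6662139892578), (124.78593444824219, 22.873750686645508), 77.86207580566406)
side handle n 546 258 ztop 0.1273996344704813 ((447.0032043457031, -229.12515258789062), (122.3336410522461, 19.669950485229492), 78.3208999633789) ((446.29486083984375, -229.72976684570312), (126.09319305419922, 20.72331428527832), 79.23966217041016)
```

Call:
play_rows(
  motion=[
    [1,0,0,0,0,0,0.125],
    [1,0,0,0,0,0,0.125],
    [1,0,0,0,0,0,0.125],
    [1,0,0,0,0,0,0.125],
    [1,0,0,0,0,0,0.125],
  ],
)

```text
time_s: 0.57
tcp_pos: [0.2202, -0.4765, 0.2385]
tcp_rot: [0.995, -0.099, -0.0, -0.0]
ft_force: [-0.3, 0.3, 0.4]
width: 0.088
gripper_force: 0.0
```

Call:
play_rows(
  motion=[
    [1,0,0,0,0,0,0.125],
    [1,0,0,0,0,0,0.125],
    [1,0,0,0,0,0,0.125],
    [1,0,0,0,0,0,0.044],
    [1,0,0,0,0,0,0],
  ],
)

```text
time_s: 0.98
tcp_pos: [0.2202, -0.4765, 0.2385]
tcp_rot: [0.953, -0.302, -0.0, -0.0]
ft_force: [0.2, 0.2, 0.0]
width: 0.0881
gripper_force: 0.0
```

Call:
play_rows(
  motion=[
    [1,-0.0162,-0.0382,0,0,0,0],
    [1,-0.0162,-0.0382,0,0,0,0],
    [1,-0.0162,-0.0382,0,0,0,0],
    [1,-0.0162,-0.0382,0,0,0,0],
    [1,-0.0162,-0.0382,0,0,0,0],
  ],
)

```text
time_s: 1.4
tcp_pos: [0.2633, -0.2717, 0.2385]
tcp_rot: [0.954, -0.3, -0.0, -0.0]
ft_force: [0.4, 0.3, 1.1]
width: 0.0882
gripper_force: 0.0
```

Call:
play_rows(
  motion=[
    [1,-0.0162,-0.0382,0,0,0,0],
    [1,-0.0162,-0.0382,0,0,0,0],
    [1,-0.0162,-0.0382,0,0,0,0],
    [1,-0.0162,-0.0382,0,0,0,0],
    [1,-0.0162,-0.0382,0,0,0,0],
  ],
)

```text
time_s: 1.82
tcp_pos: [0.3064, -0.0689, 0.2389]
tcp_rot: [0.954, -0.3, 0.0, 0.0]
ft_force: [0.7, 0.1, 0.5]
width: 0.0882
gripper_force: 0.0
```

Call:
play_rows(
  motion=[
    [1,-0.0162,-0.0382,0,0,0,0],
    [1,-0.0162,-0.0382,0,0,0,0],
    [1,-0.0162,-0.0382,0,0,0,0],
    [1,-0.0162,-0.0382,0,0,0,0],
    [1,-0.0162,-0.0382,0,0,0,0],
  ],
)

```text
time_s: 2.23
tcp_pos: [0.3497, 0.1345, 0.2389]
tcp_rot: [0.954, -0.3, 0.0, -0.0]
ft_force: [1.1, -2.3, 0.6]
width: 0.0882
gripper_force: 0.0
```

Call:
play_rows(
  motion=[
    [1,-0.0162,-0.0382,0,0,0,0],
    [1,-0.0162,-0.0382,0,0,0,0],
    [1,0,0,0,0,0,0],
    [1,0,0,0,0,0,0],
  ],
)

```text
time_s: 2.57
tcp_pos: [0.3669, 0.2147, 0.2382]
tcp_rot: [0.955, -0.298, -0.0, 0.0]
ft_force: [0.1, -0.4, 0.4]
width: 0.088
gripper_force: 0.0
```

```bash
cat > m3.py <<'E'
from h import *
import sys
tag=sys.argv[1]
cm=cam("wrist"); I,D=snapshot("wrist"); W=cloud("wrist",D,cm); cv2.imwrite(f"pics/{tag}.png",I[...,::-1])
np.savez(tag+".npz",I=I,D=D,W=W,M=cm[1],p=cm[2])
s=state(); print(s["tcp_pos"],R.from_quat(s["tcp_rot"]).as_matrix()[:,0],s["qpos"].round(2))
E
python3 m3.py w1; python3 - <<'E'
from h import *
f=np.load("w1.npz");I,W=f["I"],f["W"]; cm=(camera_info("wrist"),f["M"],f["p"])
m=(W[...,2]>.009)&(W[...,2]<.028)&(I.min(-1)>110)
n,lab,st,ce=cv2.connectedComponentsWithStats(m.astype(np.uint8)); i=1+st[1:,4].argmax(); print(st[i]); m=lab==i
c,h=cv2.findContours(m.astype(np.uint8),cv2.RETR_CCOMP,cv2.CHAIN_APPROX_NONE)
for k,q in enumerate(c):
    if h[0][k][3]>=0 and len(q)>15:
        (u,v),_,_=cv2.fitEllipse(q); print("hole",u,v,len(q),onplane("wrist",u,v,.018,cm),onplane("wrist",u,v,.004,cm))
P=W[m]; print("z",np.percentile(P[:,2],[5,50,95]))
E
```

```text
[0.36696393 0.21345319 0.23836802] [ 8.20691175e-01 -5.71371817e-01 -4.91101480e-04] [ 0.25  0.09  1.77 -0.    1.28  2.43]
[ 566  268   74   68 2736]
z [0.00982647 0.01314042 0.0207306 ]
```

View pics/w1.png

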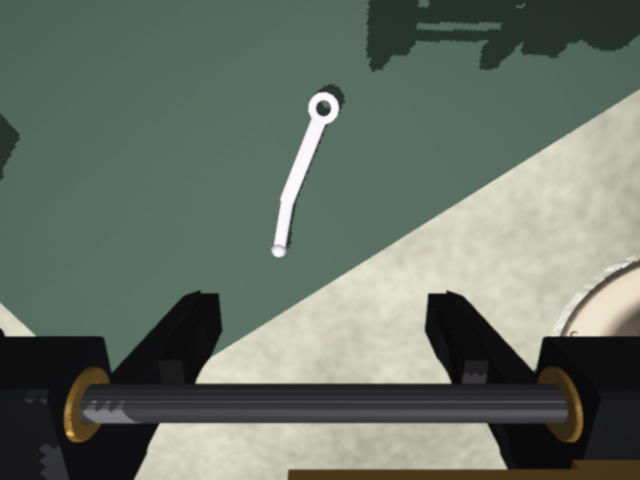

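The wrist view shows the lever clearly: eye at (323,107), bend at (288,200), ball at (279,251). The largest-blob mask picked up the robot base at the right, so I'll restrict it.

```bash
cat > m4.py <<'E'
from h import *
import sys
def lever(f,box,top=.018):
    I,W=f["I"],f["W"]; cm=(camera_info("wrist"),f["M"],f["p"])
    m=I.min(-1)>130; k=np.zeros_like(m); k[box[0]:box[1],box[2]:box[3]]=1; m&=k
    n,lab,st,_=cv2.connectedComponentsWithStats(m.astype(np.uint8)); m=lab==1+st[1:,4].argmax()
    c,h=cv2.findContours(m.astype(np.uint8),cv2.RETR_CCOMP,cv2.CHAIN_APPROX_NONE)
    e=None
    for k,q in enumerate(c):
        if h[0][k][3]>=0 and len(q)>12:
            (u,v),_,_=cv2.fitEllipse(q); e=onplane("wrist",u,v,top,cm); print("hole px",u,v,len(q),e)
    v,u=np.nonzero(m); Q=np.array([onplane("wrist",a,b,top-.001,cm)[:2] for a,b in zip(u,v)])
    r=np.linalg.norm(Q-e[:2],axis=1); print("reach",r.max(),"width eye",(r<.02).sum(),"z eye/blade",np.nanmedian(W[m][r<.014][:,2]),np.nanmedian(W[m][(r>.03)&(r<.09)][:,2]))
    # ring outer: mean of pts near
    print("ring centroid",Q[r<.0145].mean(0))
    B=Q[(r>.02)&(r<.09)]; print("blade yaw",np.arctan2(*(B.mean(0)-e[:2])[::-1]), cv2.fitLine(B.astype(np.float32),2,0,.01,.01).ravel())
lever(np.load(sys.argv[1]+".npz"),[int(a) for a in sys.argv[2].split(",")])
E
python3 m4.py w1 80,265,250,360
```

```text
hole px 322.9686584472656 108.01995086669922 44 [0.43388054 0.16887369 0.018     ]
reach 0.1526660997160279 width eye 741 z eye/blade 0.018131209819489735 0.016430397797108476
ring centroid [0.43389986 0.16889797]
blade yaw 2.138629051697037 [ 0.53800106 -0.84294415  0.4050181   0.21411864]
```

Call:
play_rows(
  motion=[
    [1,0.0407,-0.0008,0,0,0,0],
    [1,0.0407,-0.0008,0,0,0,0],
    [1,0,0,0.0417,0,0,0],
    [1,0,0,0.0417,0,0,0],
    [1,0,0,0.0417,0,0,0],
  ],
)

```text
time_s: 3.03
tcp_pos: [0.4352, 0.1658, 0.1127]
tcp_rot: [0.953, -0.302, 0.001, -0.0]
ft_force: [1.0, 0.2, -0.4]
width: 0.0884
gripper_force: 0.0
```

Call:
play_rows(
  motion=[
    [1,0,0,0.03,0,0,0],
    [1,0,0,0.02,0,0,0],
    [1,0,0,0,0,0,0],
    [1,0,0,0,0,0,0],
  ],
)

```text
time_s: 3.37
tcp_pos: [0.4349, 0.1667, 0.0641]
tcp_rot: [0.953, -0.302, -0.0, 0.0]
ft_force: [0.6, 0.1, 0.6]
width: 0.0883
gripper_force: 0.0
```

```bash
python3 m3.py w2
```

```text
[0.43560868 0.16701291 0.06501766] [ 0.81831848 -0.57476382  0.00118892] [ 0.11  0.41  1.87 -0.    0.85  2.3 ]
```

View pics/w2.png

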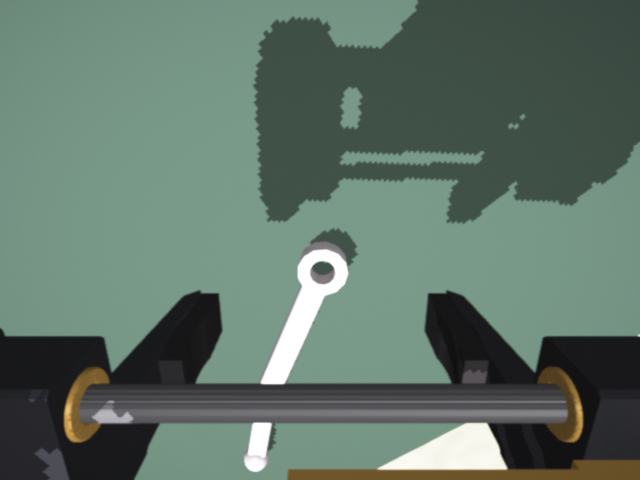

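The eye sits at (322,270), midway between the fingers. Going down to grip it.

Call:
play_rows(
  motion=[
    [1,0,0,0.03,0,0,0],
    [1,0,0,0.02,0,0,0],
    [1,0,0,0.005,0,0,0],
    [1,0,0,0,0,0,0],
    [0,0,0,0,0,0,0],
  ],
)

```text
time_s: 3.83
tcp_pos: [0.4359, 0.1678, 0.0103]
tcp_rot: [0.954, -0.301, 0.001, -0.0]
ft_force: [0.1, 0.3, -0.1]
width: 0.0834
gripper_force: 0.0
```

Call:
play_rows(
  motion=[
    [0,0,0,0,0,0,0],
    [0,0,0,0,0,0,0],
    [0,0,0,0,0,0,0],
    [0,0,0,0,0,0,0],
    [0,0,0,0,0,0,0],
  ],
)

```text
time_s: 4.25
tcp_pos: [0.435, 0.1679, 0.009]
tcp_rot: [0.954, -0.301, 0.0, -0.0]
ft_force: [0.2, -0.4, -0.8]
width: 0.0505
gripper_force: 0.0
```

Call:
play_rows(
  motion=[
    [0,0,0,0,0,0,0],
    [0,0,0,0,0,0,0],
    [0,0,0,0,0,0,0],
  ],
)

```text
time_s: 4.5
tcp_pos: [0.4349, 0.1679, 0.0087]
tcp_rot: [0.954, -0.301, -0.0, 0.0]
ft_force: [0.6, -0.0, 0.5]
width: 0.0302
gripper_force: 0.0
```

Call:
play_rows(
  motion=[
    [0,0,0,0,0,0,0],
    [0,0,0,0,0,0,0],
    [0,0,0,0,0,0,0],
    [0,0,0,-0.01,0,0,0],
    [0,0,0,-0.02,0,0,0],
  ],
)

```text
time_s: 4.92
tcp_pos: [0.4337, 0.1677, 0.038]
tcp_rot: [0.954, -0.301, -0.002, 0.001]
ft_force: [-0.3, 0.0, -0.8]
width: 0.0269
gripper_force: 30.0
```

Call:
play_rows(
  motion=[
    [0,0,0,-0.03,0,0,0],
    [0,0,0,-0.04,0,0,0],
    [0,0,0,-0.04,0,0,0],
    [0,0,0,-0.03,0,0,0],
    [0,0,0,-0.02,0,0,0],
  ],
)

```text
time_s: 5.33
tcp_pos: [0.4353, 0.168, 0.2028]
tcp_rot: [0.954, -0.301, 0.002, -0.001]
ft_force: [-0.2, 0.1, -1.3]
width: 0.0267
gripper_force: 30.0
```

```bash
python3 m3.py w3
```

```text
[0.43645158 0.16817303 0.20521109] [ 0.81905033 -0.57368176  0.00676661] [0.12 0.21 1.72 0.   1.2  2.3 ]
```

View pics/w3.png

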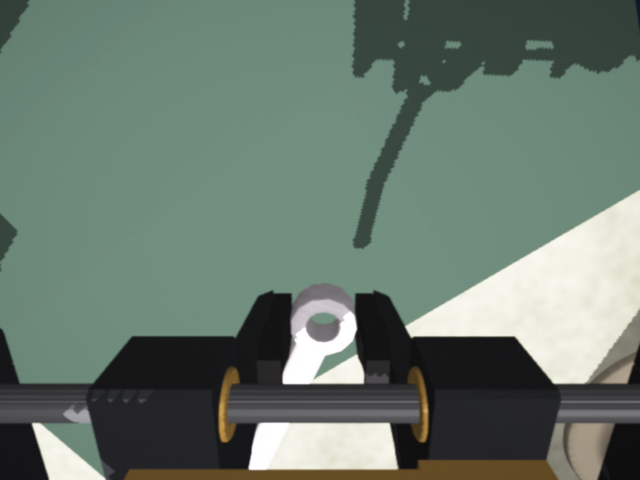

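The lever is gripped with the ring at (323,322). Checking whether the blade sags in the grip.

```bash
cat > m5.py <<'E'
from h import *
import sys
s=state(); T=R.from_quat(s["tcp_rot"]).as_matrix(); p=s["tcp_pos"]
for n in ("wrist","side","scene"):
    cm=cam(n); I,D=snapshot(n); W=cloud(n,D,cm); L=(W-p)@T
    m=(I.min(-1)>(60 if n=="wrist" else 110))&(np.ptp(I.astype(int),axis=-1)<45)&(abs(L[...,2])<.09)&(L[...,0]<.03)&(L[...,0]>-.2)&(abs(L[...,1])<.12)
    if n=="wrist": m[:, :240]=0; m[:,420:]=0; m[:270]=0
    q=L[m]
    print(n,m.sum())
    for a in np.arange(-.17,.03,.02):
        b=q[(q[:,0]>=a)&(q[:,0]<a+.02)]
        if len(b)>2: print(" x %.3f n %d y %.4f z lo/med/hi"%(b[:,0].mean(),len(b),np.median(b[:,1])),np.percentile(b[:,2],[5,50,95]).round(4))
E
python3 m5.py
```

```text
wrist 11437
 x -0.076 n 438 y -0.0304 z lo/med/hi [-0.007  -0.0062 -0.0052]
 x -0.061 n 827 y -0.0260 z lo/med/hi [-0.0074 -0.0065 -0.0055]
 x -0.030 n 25 y -0.0105 z lo/med/hi [-0.0074 -0.007  -0.006 ]
 x -0.019 n 1386 y -0.0093 z lo/med/hi [-0.01   -0.0075 -0.0057]
 x -0.000 n 2970 y 0.0013 z lo/med/hi [-0.0458 -0.0095  0.0002]
 x 0.023 n 5791 y -0.0001 z lo/med/hi [-0.0829 -0.0817 -0.0038]
side 858
 x -0.141 n 99 y -0.0433 z lo/med/hi [-0.0002  0.0029  0.0079]
 x -0.120 n 84 y -0.0393 z lo/med/hi [0.0003 0.0027 0.0053]
 x -0.099 n 80 y -0.0353 z lo/med/hi [-0.0003  0.0015  0.004 ]
 x -0.080 n 89 y -0.0302 z lo/med/hi [-0.0017  0.0002  0.0033]
 x -0.061 n 82 y -0.0216 z lo/med/hi [-0.0025 -0.001   0.0011]
 x -0.040 n 79 y -0.0139 z lo/med/hi [-0.0039 -0.0017  0.0001]
 x -0.021 n 232 y -0.0010 z lo/med/hi [-0.0796 -0.0764 -0.0009]
 x 0.000 n 98 y 0.0014 z lo/med/hi [-0.0077 -0.0054  0.0038]
 x 0.018 n 15 y -0.0458 z lo/med/hi [-0.0795 -0.0782 -0.0043]
scene 140
 x -0.099 n 5 y -0.0382 z lo/med/hi [0.0018 0.0026 0.0031]
 x -0.073 n 3 y -0.0300 z lo/med/hi [-0.0003  0.0011  0.0028]
 x -0.057 n 12 y -0.0234 z lo/med/hi [-0.0023 -0.0006  0.0038]
 x -0.039 n 17 y -0.0154 z lo/med/hi [-0.0158 -0.0001  0.0013]
 x -0.021 n 22 y -0.0064 z lo/med/hi [-0.0615 -0.0022  0.0016]
 x 0.001 n 39 y 0.0020 z lo/med/hi [-0.0598 -0.0051  0.0054]
 x 0.019 n 41 y 0.0092 z lo/med/hi [-0.0856 -0.0731  0.0008]
```

Call:
play_rows(
  motion=[
    [0,0,0,0,0,0,0.103],
    [0,0,0,0,0,0,0.103],
    [0,0,0,0,0,0,0.103],
    [0,0,0,0,0,0,0.103],
    [0,0,0,0,0,0,0.103],
  ],
)

```text
time_s: 5.95
tcp_pos: [0.434, 0.1677, 0.1969]
tcp_rot: [0.844, -0.536, -0.001, 0.001]
ft_force: [0.2, 0.6, -0.1]
width: 0.0264
gripper_force: 30.0
```

Call:
play_rows(
  motion=[
    [0,0.02,0.007,0,0,0,0],
    [0,0.034,0.0119,0,0,0,0],
    [0,0.034,0.0119,0,0,0,0],
    [0,0.034,0.0119,0,0,0,0],
    [0,0.034,0.0119,0,0,0,0],
  ],
)

```text
time_s: 6.37
tcp_pos: [0.4517, 0.0022, 0.1971]
tcp_rot: [0.846, -0.534, -0.002, 0.001]
ft_force: [0.9, 0.2, -1.4]
width: 0.0269
gripper_force: 30.0
```

```bash
python3 - <<'E'
from h import *
f=np.load("scene0.npz");I,W=f["I"],f["W"]; h=cv2.cvtColor(I,cv2.COLOR_RGB2HSV)
m=((h[...,0]<8)|(h[...,0]>172))&(h[...,1]>150); m[:300]=0; m[360:]=0; m[:,:280]=0;m[:,320:]=0
print("bottle",np.nanpercentile(W[m],[5,50,95],axis=0).round(3))
print("tin lid",W[280:300,345:362].reshape(-1,3).mean(0).round(3))
f=np.load("w3.npz"); I,W=f["I"],f["W"]
cr=cv2.cvtColor(I,cv2.COLOR_RGB2HSV)[295:350,300:346]
m=((cr[...,1]>60)|(cr[...,2]<110)).astype(np.uint8)
n,lab,st,ce=cv2.connectedComponentsWithStats(m); print(st,ce+[300,295])
E
```

```text
bottle [[ 0.674 -0.373  0.02 ]
 [ 0.708 -0.36   0.107]
 [ 0.728 -0.331  0.149]]
tin lid [ 0.749 -0.173  0.065]
[[   0    0   46   55 2446]
 [   0    0    8    3   17]
 [  28   25   10   15   65]
 [  17   29    2    2    2]] [[322.32461161 322.08258381]
 [302.58823529 295.76470588]
 [334.46153846 325.67692308]
 [317.5        324.5       ]]
```

Call:
play_rows(
  motion=[
    [0,0.034,0.0119,0,0,0,0],
    [0,0.034,0.0119,0,0,0,0],
    [0,0.034,0.0119,0,0,0,0],
    [0,0.034,0.0119,0,0,0,0],
    [0,0.034,0.0119,0,0,0,0],
  ],
)

```text
time_s: 6.78
tcp_pos: [0.4712, -0.177, 0.1969]
tcp_rot: [0.846, -0.534, -0.002, -0.0]
ft_force: [0.2, -0.2, -0.3]
width: 0.0267
gripper_force: 30.0
```

Call:
play_rows(
  motion=[
    [0,0.034,0.0119,0,0,0,0],
    [0,0.02,0.007,0,0,0,0],
    [0,0,0,0,0,0,0],
    [0,0,0,0,0,0,0],
    [0,0,0,0,0,0,0],
  ],
)

```text
time_s: 7.2
tcp_pos: [0.4778, -0.2313, 0.1975]
tcp_rot: [0.846, -0.534, -0.001, -0.0]
ft_force: [-0.9, 1.0, -0.7]
width: 0.0267
gripper_force: 30.0
```

```bash
python3 m3.py w4; python3 - <<'E'
import cv2; cv2.imwrite("pics/w4b.png",cv2.imread("pics/w4.png"))
E
```

```text
[ 0.4779947  -0.23109567  0.19798011] [ 0.4310088  -0.90234613 -0.00169408] [-0.67  0.36  1.54  0.    1.24  2.02]
```

View pics/w4.png

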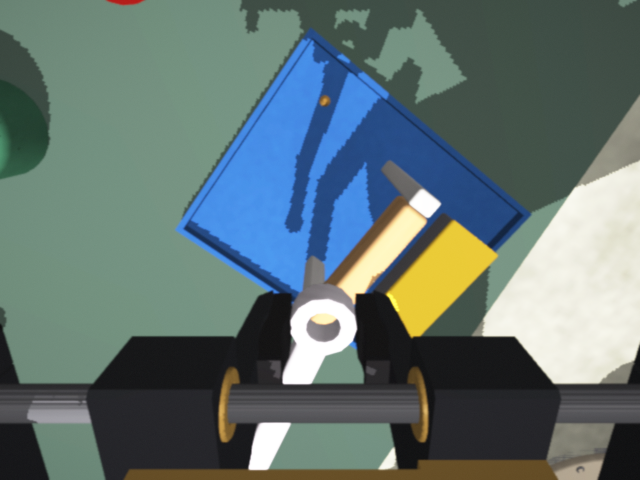

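The post top shows at (325,100), the tray's corners at (312,32), (528,214) and (181,230), and the held ring at (323,320).

```bash
cat > m6.py <<'E'
from h import *
import sys
f=np.load(sys.argv[1]+".npz");I,W=f["I"],f["W"]; cm=(camera_info("wrist"),f["M"],f["p"])
h=cv2.cvtColor(I,cv2.COLOR_RGB2HSV)
br=(h[...,0]>8)&(h[...,0]<30)&(h[...,1]>100)&(h[...,2]>60); k=np.zeros_like(br)
r=[int(a) for a in sys.argv[2].split(",")]; k[r[0]:r[1],r[2]:r[3]]=1
v,u=np.nonzero(br&k); print("brass",len(u),u.mean(),v.mean(),u.min(),u.max(),v.min(),v.max())
P=W[br&k]; print("z",np.nanpercentile(P[:,2],[0,50,100]), "depth xy",np.nanmedian(P,axis=0))
for z in(.055,.05,.045): print("post top ray",z,onplane("wrist",u.mean(),v.mean(),z,cm).round(4))
blue=((h[...,0]>100)&(h[...,0]<125)&(h[...,1]>120)).astype(np.uint8); blue[295:]=0
n,lab,st,_=cv2.connectedComponentsWithStats(blue); m=lab==1+st[1:,4].argmax()
P=W[m&(W[...,2]>.016)&(W[...,2]<.026)]; print("rim z",np.median(P[:,2]),len(P))
v,u=np.nonzero(m)
q=cv2.convexHull(np.stack([u,v],1).astype(np.int32)).reshape(-1,2)
H=np.array([onplane("wrist",a,b,.02,cm)[:2] for a,b in q])
for i in range(len(q)):
    j=(i+1)%len(q); d=H[j]-H[i]
    if np.hypot(*d)>.06: print("edge",q[i],q[j],H[i].round(4),H[j].round(4),np.degrees(np.arctan2(d[1],d[0])).round(2),np.hypot(*d).round(4))
# handle
w=(W[...,2]>.115)&(W[...,2]<.135)&br; w[290:]=0
P=W[w]; print("bar",len(P),P.mean(0),cv2.minAreaRect((P[:,:2]*1000).astype(np.float32)))
E
python3 m6.py w4 90,112,315,335
```

```text
brass 73 324.36986301369865 100.5068493150685 320 329 96 105
z [0.04587529 0.05219756 0.05636469] depth xy [ 0.51487549 -0.3093036   0.05219756]
post top ray 0.055 [ 0.5148 -0.3094  0.055 ]
post top ray 0.05 [ 0.5148 -0.3094  0.05  ]
post top ray 0.045 [ 0.5148 -0.3094  0.045 ]
rim z 0.020438746203691377 4866
edge [495 250] [370 293] [ 0.3214 -0.261 ] [ 0.403  -0.1746] 46.69 0.1188
edge [370 293] [297 294] [ 0.403  -0.1746] [ 0.4642 -0.1443] 26.28 0.0683
edge [269 292] [204 249] [ 0.4887 -0.135 ] [ 0.5581 -0.1496] -11.91 0.0709
edge [183 216] [255 108] [ 0.5851 -0.1709] [ 0.5622 -0.2808] -101.75 0.1122
edge [255 108] [300  41] [ 0.5622 -0.2808] [ 0.5497 -0.34  ] -101.94 0.0605
edge [380  85] [527 210] [ 0.4804 -0.3386] [ 0.3172 -0.3042] 168.1 0.1668
bar 1161 [ 0.45412087 -0.2473347   0.12377157] ((448.35260009765625, -242.64955139160156), (71.02581024169922, 17.406177520751953), 78.41665649414062)
```

```bash
cat > m7.py <<'E'
from h import *
import sys
f=np.load(sys.argv[1]+".npz");I,W=f["I"],f["W"]; cm=(camera_info("wrist"),f["M"],f["p"])
s=state(); T=R.from_quat(s["tcp_rot"]).as_matrix(); p=s["tcp_pos"]
c=I[280:365,290:358].min(-1); t=int(sys.argv[2])
m=(c>t).astype(np.uint8)
cs,h=cv2.findContours(m,cv2.RETR_CCOMP,cv2.CHAIN_APPROX_NONE)
print("levels",np.percentile(c,[10,50,80,95]))
L=(W-p)@T
ring=L[280:365,290:358][m>0]; ring=ring[(ring[:,0]>-.016)]; print("ring top tool z",np.nanpercentile(ring[:,2],[10,50,90]))
zt=np.nanmedian(ring[:,2])
for k,q in enumerate(cs):
    if h[0][k][3]>=0 and len(q)>30:
        (u,v),ax,_=cv2.fitEllipse(q); u+=290; v+=280
        o,d=ray("wrist",u,v,cm); o=(o-p)@T; d=d@T; print("hole",u,v,ax,"eye in tool",(o+d*(zt-o[2])/d[2]).round(4))
cv2.imwrite("pics/crop.png",cv2.resize(I[270:370,270:380,::-1],None,fx=5,fy=5))
E
python3 m7.py w4 225
```

```text
levels [ 99. 190. 255. 255.]
ring top tool z [-0.01017399 -0.00927772 -0.00820308]
hole 322.9092216491699 327.33859634399414 (29.714706420898438, 35.87886047363281) eye in tool [-0.0015 -0.0009 -0.0093]
```

View pics/crop.png

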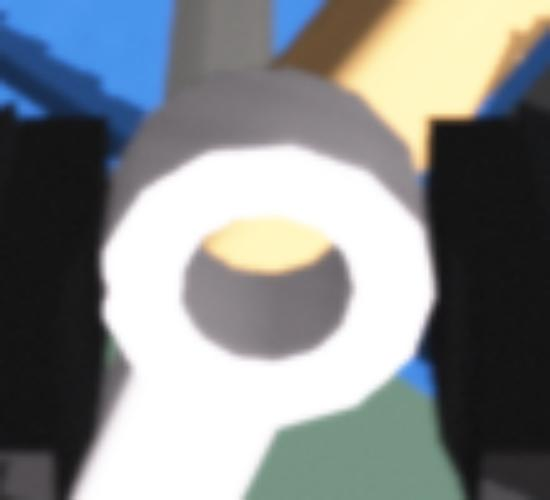

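The ring's hole is clear, so the eye's place in the tool frame is known. Moving over the post.

Call:
play_rows(
  motion=[
    [0,0.025,0.0003,0,0,0,0],
    [0,0.035,0.0004,0,0,0,0],
    [0,0.028,0.0003,0,0,0,0],
    [0,0,0,0.03,0,0,0],
    [0,0,0,0.035,0,0,0],
  ],
)

```text
time_s: 7.67
tcp_pos: [0.5165, -0.3128, 0.1344]
tcp_rot: [0.846, -0.534, 0.002, 0.0]
ft_force: [1.1, -1.1, -1.6]
width: 0.0267
gripper_force: 30.0
```

Call:
play_rows(
  motion=[
    [0,0,0,0.035,0,0,0],
    [0,0,0,0.02,0,0,0],
    [0,0,0,0,0,0,0],
    [0,0,0,0,0,0,0],
    [0,0,0,0,0,0,0],
  ],
)

```text
time_s: 8.08
tcp_pos: [0.5161, -0.3122, 0.0806]
tcp_rot: [0.846, -0.533, 0.001, 0.0]
ft_force: [0.3, 0.4, -1.0]
width: 0.0264
gripper_force: 30.0
```

```bash
python3 m3.py w5; python3 m7.py w5 225; python3 - <<'E'
from h import *
# noise-averaged tcp, post target in tool frame
P=[];Q=[]
for i in range(1):
    s=state();P.append(s["tcp_pos"])
T=R.from_quat(s["tcp_rot"]).as_matrix(); print("post top in tool",(np.array([.5148,-.3094,.055])-P[0])@T)
I=cv2.imread("pics/w5.png"); cv2.imwrite("pics/crop5.png",cv2.resize(I[260:400,230:420],None,fx=4,fy=4))
E
```

```text
[ 0.51611402 -0.31245963  0.08085687] [ 0.4306905  -0.90249416  0.00315841] [-0.74  0.64  1.43  0.    1.07  1.96]
levels [ 49. 170. 236. 255.]
ring top tool z [-0.01035961 -0.00948151 -0.00851308]
hole 323.74401473999023 326.7741470336914 (31.760025024414062, 38.54362487792969) eye in tool [-0.0015 -0.0009 -0.0095]
post top in tool [-3.40889958e-03 -9.78226591e-05  2.58463870e-02]
```

View pics/crop5.png

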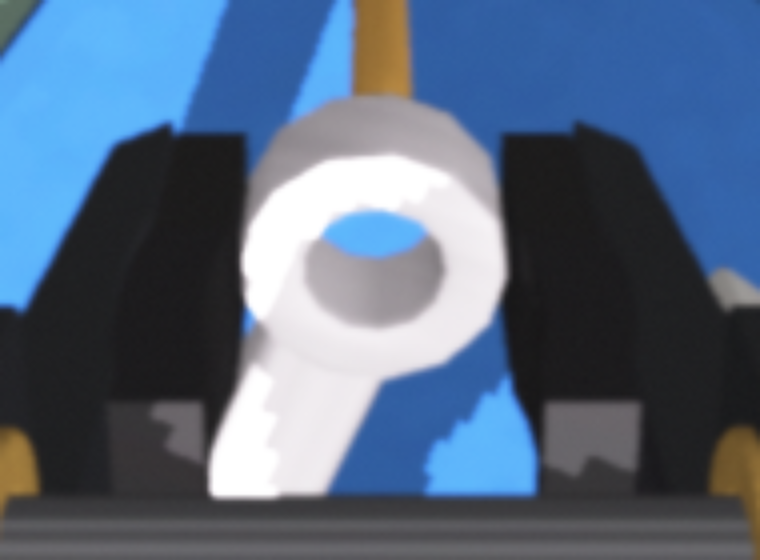

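Call:
play_rows(
  motion=[
    [0,-0.0019,0.0008,0,0,0,0],
    [0,0,0,0.008,0,0,0],
    [0,0,0,0.008,0,0,0],
    [0,0,0,0.006,0,0,0],
    [0,0,0,0,0,0,0],
  ],
)

```text
time_s: 8.55
tcp_pos: [0.513, -0.3104, 0.0549]
tcp_rot: [0.846, -0.534, -0.001, -0.0]
ft_force: [0.2, 0.2, -1.3]
width: 0.0267
gripper_force: 30.0
```

Call:
play_rows(
  motion=[
    [0,0,0,0.006,0,0,0],
    [0,0,0,0.006,0,0,0],
    [0,0,0,0.003,0,0,0],
    [0,0,0,0,0,0,0],
  ],
)

```text
time_s: 8.88
tcp_pos: [0.5134, -0.3107, 0.0408]
tcp_rot: [0.846, -0.534, -0.001, -0.0]
ft_force: [-0.1, -0.4, -1.3]
width: 0.0268
gripper_force: 30.0
```

```bash
python3 m3.py w6; python3 - <<'E'
from h import *
f=np.load("w6.npz");I,W=f["I"],f["W"]; s=state(); T=R.from_quat(s["tcp_rot"]).as_matrix(); print(s["ft_force"].round(1),s["width"])
h=cv2.cvtColor(I,cv2.COLOR_RGB2HSV); br=(h[...,0]>8)&(h[...,0]<30)&(h[...,1]>90); br[:295]=0; br[355:]=0; br[:,295:]&=True; br[:,:300]=0; br[:,350:]=0
q=(W[br]-s["tcp_pos"])@T; print("brass",br.sum(), np.nanmedian(q,axis=0) if br.any() else None, q[:,2].min() if br.any() else 0)
cv2.imwrite("pics/crop6.png",cv2.resize(cv2.imread("pics/w6.png")[260:400,230:420],None,fx=4,fy=4))
E
```

```text
[ 0.51352829 -0.31077351  0.04129993] [ 4.30118035e-01 -9.02772388e-01 -7.00608886e-04] [-0.74  0.69  1.47  0.    0.99  1.96]
[ 0.7  0.5 -0.5] 0.026671406999825578
brass 279 [ 0.00118214 -0.00177723 -0.00948008] nan
```

View pics/crop6.png

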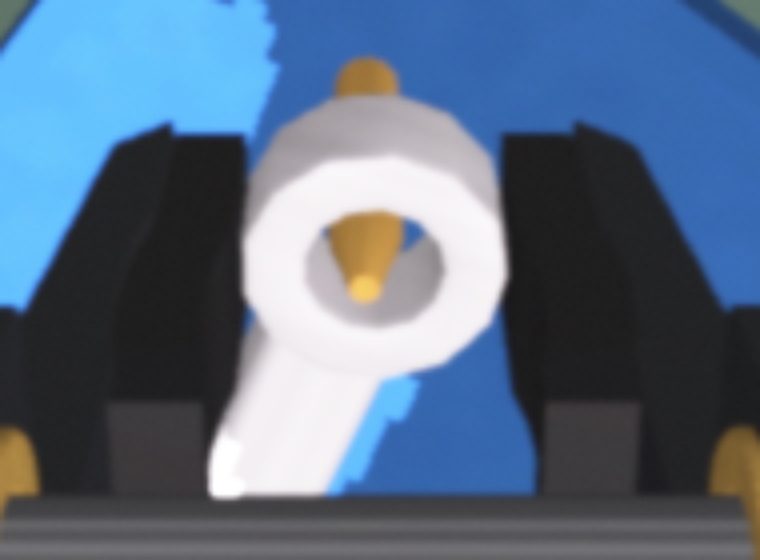

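The post now stands inside the hole, about 1 mm left of centre. A small correction, then down.

Call:
play_rows(
  motion=[
    [0,0.0005,-0.001,0,0,0,0],
    [0,0,0,0.006,0,0,0],
    [0,0,0,0.006,0,0,0],
    [0,0,0,0.005,0,0,0],
    [0,0,0,0,0,0,0],
  ],
)

```text
time_s: 9.35
tcp_pos: [0.5142, -0.3104, 0.0233]
tcp_rot: [0.846, -0.534, -0.001, -0.0]
ft_force: [0.3, 0.0, -0.8]
width: 0.0268
gripper_force: 30.0
```

Call:
play_rows(
  motion=[
    [0,0,0,0.003,0,0,0],
    [0,0,0,0.002,0,0,0],
    [0,0,0,0,0,0,0],
  ],
)

```text
time_s: 9.6
tcp_pos: [0.5147, -0.3108, 0.0193]
tcp_rot: [0.846, -0.534, -0.0, -0.0]
ft_force: [0.1, 0.3, -0.4]
width: 0.0268
gripper_force: 30.0
```

Call:
play_rows(
  motion=[
    [0,0,0,0.002,0,0,0],
    [0.37,0,0,0,0,0,0],
    [0.37,0,0,0,0,0,0],
    [0.37,0,0,0,0,0,0],
    [0.37,0,0,0,0,0,0],
  ],
)

```text
time_s: 10.02
tcp_pos: [0.5149, -0.311, 0.0179]
tcp_rot: [0.846, -0.534, 0.0, 0.0]
ft_force: [1.0, 0.2, -0.3]
width: 0.0324
gripper_force: 0.0
```

Call:
play_rows(
  motion=[
    [0.37,0,0,-0.002,0,0,0],
    [0.38,0,0,-0.003,0,0,0],
    [0.42,0,0,-0.004,0,0,0],
    [0.45,0,0,-0.006,0,0,0],
    [0.45,0,0,-0.006,0,0,0],
  ],
)

```text
time_s: 10.43
tcp_pos: [0.5148, -0.311, 0.0394]
tcp_rot: [0.846, -0.534, 0.0, 0.0]
ft_force: [0.1, -0.1, -0.3]
width: 0.0396
gripper_force: 0.0
```

Call:
play_rows(
  motion=[
    [0.45,0,0,-0.02,0,0,0],
    [0.45,0,0,-0.03,0,0,0],
    [0.5,0,0,-0.04,0,0,0],
    [0.6,0,0,-0.04,0,0,0],
    [0.7,0,0,-0.04,0,0,0],
  ],
)

```text
time_s: 10.85
tcp_pos: [0.5145, -0.3106, 0.2114]
tcp_rot: [0.846, -0.534, 0.0, 0.0]
ft_force: [0.1, -0.3, -0.3]
width: 0.0555
gripper_force: 0.0
```

Call:
play_rows(
  motion=[
    [0.8,-0.03,0,-0.01,0,0,0],
    [0.8,-0.03,0,0,0,0,0],
    [0.8,-0.02,0,0,0,0,0],
    [0.8,0,0,0,0,0,0],
    [0.8,0,0,0,0,0,0],
  ],
)

```text
time_s: 11.27
tcp_pos: [0.4804, -0.2384, 0.2197]
tcp_rot: [0.846, -0.533, 0.001, 0.0]
ft_force: [0.3, -0.2, -0.8]
width: 0.0704
gripper_force: 0.0
```

```bash
python3 m3.py w7; cat > m8.py <<'E'
from h import *
import sys
f=np.load(sys.argv[1]+".npz");I,W=f["I"],f["W"]; cm=(camera_info("wrist"),f["M"],f["p"])
h=cv2.cvtColor(I,cv2.COLOR_RGB2HSV)
near=(np.hypot(W[...,0]-.5148,W[...,1]+.3094)<.04)
br=near&(h[...,0]>8)&(h[...,0]<30)&(h[...,1]>100)&(W[...,2]>.03)
print("brass",br.sum(),np.nanmedian(W[br],axis=0),np.nanmax(W[br][:,2]))
tr=(np.hypot(W[...,0]-.45,W[...,1]+.23)<.19)&(W[...,2]>.008)&(W[...,2]<.06)
si=tr&(h[...,1]<60)&(I.min(-1)>90)
n,lab,st,_=cv2.connectedComponentsWithStats(si.astype(np.uint8)); 
for i in np.argsort(-st[1:,4])[:4]+1:
    P=W[lab==i]; r=np.hypot(P[:,0]-.5148,P[:,1]+.3094)
    print(st[i],"mean",P.mean(0).round(4),"z pct",np.percentile(P[:,2],[5,50,95]).round(4),"r",r.min().round(3),r.max().round(3))
    if r.min()<.02:
        e=P[r<.018]; print("eye z",np.percentile(e[:,2],[5,50,95]),"eye mid",(e[:,:2].min(0)+e[:,:2].max(0))/2)
        for a in np.arange(.02,.16,.02):
            b=P[(r>a)&(r<a+.02)]
            if len(b): print(" r",round(a+.01,2),b.mean(0).round(4),len(b))
E
python3 m8.py w7
```

```text
[ 0.48060258 -0.23906859  0.21937545] [ 0.43023409 -0.90271659  0.00117334] [-0.68  0.35  1.49 -0.    1.29  2.02]
brass 65 [ 0.51481341 -0.30942459  0.05190993] 0.05648609705401736
[ 270   94   71  175 2957] mean [ 0.5099 -0.2511  0.0212] z pct [0.0103 0.0217 0.0242] r 0.006 0.158
eye z [0.00980656 0.02306507 0.02460592] eye mid [ 0.5145982  -0.30756771]
 r 0.03 [ 0.5133 -0.2799  0.0208] 393
 r 0.05 [ 0.5121 -0.2596  0.0207] 362
 r 0.07 [ 0.5111 -0.2396  0.0207] 350
 r 0.09 [ 0.5097 -0.22    0.0207] 319
 r 0.11 [ 0.505  -0.2     0.0208] 278
 r 0.13 [ 0.4999 -0.1802  0.0207] 260
 r 0.15 [ 0.4958 -0.1656  0.0225] 165
[305 256  19  26 336] mean [ 0.4631 -0.1811  0.0379] z pct [0.0164 0.0385 0.0576] r 0.135 0.143
[378 167  26  17 167] mean [ 0.4452 -0.2863  0.0397] z pct [0.0197 0.0396 0.0585] r 0.072 0.085
[336 249  59  67  82] mean [ 0.406  -0.1748  0.0096] z pct [0.0084 0.0097 0.0106] r 0.147 0.205
```

The eye's top is at 23 mm and the blade at 20.7 mm, so the lever lies flat on the tray floor around the post. Now the handle.

Call:
play_rows(
  motion=[
    [1,0,0,0,0,0,0.125],
    [1,0,0,0,0,0,0.125],
    [1,0,0,0,0,0,0.125],
    [1,0,0,0,0,0,0.125],
    [1,0,0,0,0,0,0.125],
  ],
)

```text
time_s: 11.73
tcp_pos: [0.4807, -0.2398, 0.2185]
tcp_rot: [-0.638, 0.77, 0.0, -0.0]
ft_force: [-0.1, -0.0, 0.6]
width: 0.0881
gripper_force: 0.0
```

Call:
play_rows(
  motion=[
    [1,0,0,0,0,0,0.027],
    [1,-0.0015,0.016,0,0,0,0],
    [1,-0.0014,0.016,0,0,0,0],
    [1,0,0,0,0,0,0],
    [1,0,0,0,0,0,0],
  ],
)

```text
time_s: 12.15
tcp_pos: [0.45, -0.2302, 0.219]
tcp_rot: [-0.63, 0.777, -0.0, 0.0]
ft_force: [0.2, 0.0, 0.3]
width: 0.0881
gripper_force: 0.0
```

```bash
python3 m3.py w8; python3 - <<'E'
from h import *
s=state(); T=R.from_quat(s["tcp_rot"]).as_matrix()
for n in("wrist","scene"):
    cm=cam(n); I,D=snapshot(n); W=cloud(n,D,cm); h=cv2.cvtColor(I,cv2.COLOR_RGB2HSV)
    m=(h[...,0]>5)&(h[...,0]<30)&(h[...,1]>60)&(W[...,2]>.12)&(W[...,2]<.135)&(np.hypot(W[...,0]-.45,W[...,1]+.23)<.08)
    P=W[m]; 
    if len(P)>20: L=(P-s["tcp_pos"])@T; print(n,len(P),P.mean(0),"tool frame",L.mean(0).round(4),L.min(0).round(4),L.max(0).round(4),cv2.minAreaRect((L[:,:2]*1000).astype(np.float32)))
E
```

```text
[ 0.4502546  -0.23014046  0.21888888] [-2.06658013e-01 -9.78413192e-01  3.02470721e-04] [-0.7   0.29  1.59  0.    1.27  2.65]
wrist 3692 [ 0.44915535 -0.23311331  0.1282759 ] tool frame [0.0031 0.0005 0.0906] [-0.0509 -0.0082  0.0878] [0.0483 0.0093 0.0965] ((-1.3060035705566406, 0.5517959594726562), (17.43104362487793, 99.31500244140625), 89.85999298095703)
scene 273 [ 0.45142073 -0.23248181  0.12765321] tool frame [ 0.002  -0.0016  0.0912] [-0.0485 -0.0105  0.0858] [0.0495 0.0115 0.0987] ((0.5108184814453125, 0.7710046768188477), (21.816104888916016, 98.05167388916016), 89.47140502929688)
```

Call:
play_rows(
  motion=[
    [1,0,0,0.03,0,0,0],
    [1,0,0,0.035,0,0,0],
    [1,0,0,0.03,0,0,0],
    [1,0,0,0.02,0,0,0],
    [1,0,0,0.009,0,0,0],
  ],
)

```text
time_s: 12.72
tcp_pos: [0.4491, -0.2287, 0.0919]
tcp_rot: [-0.63, 0.777, 0.002, -0.0]
ft_force: [0.1, -0.4, -0.5]
width: 0.0882
gripper_force: 0.0
```

Call:
play_rows(
  motion=[
    [0.5,0,0,0,0,0,0],
    [0.5,0,0,0,0,0,0],
    [0.5,0,0,0,0,0,0],
    [0.5,0,0,0,0,0,0],
    [0.3,0,0,0,0,0,0],
  ],
)

```text
time_s: 13.13
tcp_pos: [0.4501, -0.2296, 0.0957]
tcp_rot: [-0.63, 0.776, -0.001, 0.0]
ft_force: [-0.6, 0.4, 0.4]
width: 0.0568
gripper_force: 0.0
```

Call:
play_rows(
  motion=[
    [0.27,0,0,0,0,0,0],
    [0.25,0,0,0,0,0,0],
    [0.22,0,0,0,0,0,0],
    [0.2,0,0,0,0,0,0],
    [0,0,0,0,0,0,0],
  ],
)

```text
time_s: 13.55
tcp_pos: [0.4496, -0.2293, 0.0948]
tcp_rot: [-0.63, 0.777, -0.0, 0.0]
ft_force: [-0.1, -0.2, -0.7]
width: 0.0236
gripper_force: 0.0
```

Call:
play_rows(
  motion=[
    [0,0,0,0,0,0,0],
    [0,0,0,0,0,0,0],
    [0,0,0,0,0,0,0],
    [0,0,0,0,0,0,0],
  ],
)

```text
time_s: 13.88
tcp_pos: [0.4495, -0.2292, 0.0947]
tcp_rot: [-0.63, 0.776, 0.0, -0.0]
ft_force: [-2.4, 0.8, 1.2]
width: 0.0176
gripper_force: 30.0
```

Gripped at bar width. Lifting smoothly.

Call:
play_rows(
  motion=[
    [0,0,0,-0.003,0,0,0],
    [0,0,0,-0.005,0,0,0],
    [0,0,0,-0.006,0,0,0],
    [0,0,0,-0.006,0,0,0],
    [0,0,0,-0.006,0,0,0],
  ],
)

```text
time_s: 14.3
tcp_pos: [0.4497, -0.2293, 0.1214]
tcp_rot: [-0.63, 0.777, -0.0, 0.0]
ft_force: [-0.0, 0.4, -6.5]
width: 0.0175
gripper_force: 30.0
```

```bash
cat > m9.py <<'E'
from h import *
import sys
from scipy.linalg import lstsq
s=state(); print(s["tcp_pos"].round(4),s["ft_force"].round(1),s["ft_torque"].round(2),s["width"])
for n in("wrist","scene"):
    cm=cam(n); I,D=snapshot(n); W=cloud(n,D,cm); h=cv2.cvtColor(I,cv2.COLOR_RGB2HSV)
    m=(h[...,0]>100)&(h[...,0]<125)&(h[...,1]>120)&(np.hypot(W[...,0]-.45,W[...,1]+.23)<.17)&(W[...,2]<s["tcp_pos"][2])
    P=W[m]
    for _ in range(5):
        A=np.c_[P[:,:2]-[.45,-.2294],np.ones(len(P))]; c=lstsq(A,P[:,2])[0]; r=P[:,2]-A@c; P=P[abs(r-np.median(r))<max(.0025,.7*r.std())]
    print(n,len(P),"floor plane tilt",c[:2].round(3),"z",c[2].round(4))
    if n=="wrist":
        f0=A@c; h0=W[...,2]-((W[...,:2]-[.45,-.2294])@c[:2]+c[2])
        rr=np.hypot(W[...,0]-.5148,W[...,1]+.3094)
        si=(h[...,1]<60)&(I.min(-1)>90)&(rr<.17)&(h0>.003)&(h0<.03)
        for a,b in((0,.016),(.03,.09),(.09,.13)):
            q=si&(rr>=a)&(rr<b); print(" lever r",a,b,q.sum(),"height over floor",np.nanmedian(h0[q]).round(4),np.nanmean(W[q],axis=0).round(4))
        br=(h[...,0]>8)&(h[...,0]<30)&(h[...,1]>100)&(h0>.03)&(h0<.06)&(rr<.03); print(" brass",br.sum(),np.nanmedian(W[br],axis=0).round(4))
E
python3 m9.py
```

```text
[ 0.4497 -0.2293  0.1214] [-0.   0.4 -6.5] [ 0.13 -0.05  0.06] 0.01745461326086736
wrist 57978 floor plane tilt [ 0.002 -0.002] z 0.0362
 lever r 0 0.016 1666 height over floor 0.0134 [ 0.5128 -0.3089  0.0489]
 lever r 0.03 0.09 2631 height over floor 0.0117 [ 0.5078 -0.2528  0.0477]
 lever r 0.09 0.13 949 height over floor 0.0117 [ 0.5066 -0.2057  0.0473]
 brass 256 [ 0.5135 -0.3099  0.0754]
scene 2425 floor plane tilt [ 0.008 -0.006] z 0.0378
```

Call:
play_rows(
  motion=[
    [0,0,0,-0.006,0,0,0],
    [0,0,0,-0.01,0,0,0],
    [0,0,0,-0.01,0,0,0],
    [0,0,0,-0.01,0,0,0],
    [0,0,0,-0.01,0,0,0],
  ],
)

```text
time_s: 14.82
tcp_pos: [0.4497, -0.2293, 0.1681]
tcp_rot: [-0.63, 0.777, -0.0, 0.0]
ft_force: [-0.4, 0.2, -5.5]
width: 0.0177
gripper_force: 30.0
```

Call:
play_rows(
  motion=[
    [0,0,0,-0.01,0,0,0],
    [0,0,0,-0.01,0,0,0],
    [0,0,0,-0.01,0,0,0],
    [0,0,0,-0.01,0,0,0],
    [0,0,0,-0.005,0,0,0],
  ],
)

```text
time_s: 15.23
tcp_pos: [0.4499, -0.2295, 0.2134]
tcp_rot: [-0.63, 0.776, -0.001, 0.0]
ft_force: [0.7, -0.2, -5.6]
width: 0.0176
gripper_force: 30.0
```

Call:
play_rows(
  motion=[
    [0,0,0,-0.003,0,0,0],
    [0,0,0,0,0,0,0],
    [0,0,0,0,0,0,0],
    [0,0,0,0,0,0,0],
    [0,0,0,0,0,0,0],
  ],
)

```text
time_s: 15.65
tcp_pos: [0.4495, -0.2291, 0.2142]
tcp_rot: [-0.63, 0.777, 0.001, -0.0]
ft_force: [0.1, 0.6, -6.7]
width: 0.0174
gripper_force: 30.0
```

Call:
play_rows(
  motion=[
    [0,0,0,0,0,0,0],
    [0,0,0,0,0,0,0],
    [0,0,0,0,0,0,0],
    [0,0,0,0,0,0,0],
    [0,0,0,0,0,0,0],
  ],
)

```text
time_s: 16.07
tcp_pos: [0.4496, -0.2293, 0.2147]
tcp_rot: [-0.63, 0.777, 0.0, -0.0]
ft_force: [-0.3, -0.0, -5.8]
width: 0.0174
gripper_force: 30.0
```

```bash
python3 m9.py
```

```text
[ 0.4496 -0.2293  0.2147] [-0.3 -0.  -5.8] [ 0.18 -0.02 -0.06] 0.017377757440105893
wrist 59301 floor plane tilt [ 0.002 -0.   ] z 0.1295
 lever r 0 0.016 1660 height over floor 0.0135 [ 0.5128 -0.309   0.1422]
 lever r 0.03 0.09 2616 height over floor 0.0117 [ 0.5078 -0.2528  0.141 ]
 lever r 0.09 0.13 947 height over floor 0.0117 [ 0.5065 -0.2056  0.1406]
 brass 260 [ 0.5135 -0.3099  0.1687]
scene 2813 floor plane tilt [ 0.004 -0.002] z 0.13
```

The carrier is level, its underside about 12.4 cm up, and the lever lies flat on its post. Handing in.

```bash
python3 -c "
from plant import *
print(sign_off())"
```

```text
the job is handed in; nothing more can be done
None
```

Job handed in at about 16 s: by my last measurement the lever lies flat on its post and the carrier is held level and steady by its handle, its underside about 12 cm above the mat; the judge's verdict was not shown.

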